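# Catch the popped filter basket

### The arm

A 6-joint arm with a two-finger parallel gripper is mounted at the origin on the work surface. World frame = base frame: x ahead of the robot, y to its left, z up, the work surface at z = 0. Lengths are in mm, angles in rad, forces in N, time in s.
With the tool pointing down it reaches from about 300 to 775 mm from the base axis. Payload 14.6 kg.
Tool frame: the origin (TCP) lies on the centre line of the jaws, within the pads' length; the fingertips stand manip.tcp_to_tips ahead of it and the grasp point (between the pads) lies 5 mm behind it (manip.tcp_to_tips is the distance from the TCP to the fingertips, in mm); z points along the fingers, y is the direction in which the jaws open and shut (so a half turn about z gives the same grasp; the last joint's range is limited). The gripper opens to 94 mm and grips with 3 to 60 N. Pads are 16 mm wide; open, the fingers measure 119 mm over their backs; the gripper's body (75 mm by 177 mm) begins 78 mm behind the grasp point.
Start: joints at [-0.067, 0.3, 1.521, -0, 1.321, -0.067], TCP at [549.99, -0.002, 219.446] pointing down, gripper open.
Joint ranges: [-3.03, 3.03], [-0.79, 2.21], [0.23, 2.52], [-1.04, 4.18], [0, 3.07], [-2.55, 2.55]. Speed limits (rad/s): [2.22, 2.22, 2.57, 3.14, 3.14, 3.14].

### API

Orientations are given as [roll, pitch, yaw] about the fixed x, y, z axes, in that order (R = Rz(yaw) Ry(pitch) Rx(roll)).
In Python, from cell import manip, optics, workorder gives the robot as it stands. The module is installed in compiled form; this text tells all that it offers.
- The arm moves only by the tool jog_arm, never from a script. Its argument "deltas" is text: rows parted by semicolons, each of 5 numbers parted by spaces: the shift along the tool's x, y, z in mm, then the turn about the tool's z in rad, then the finger opening in mm, from 0 to 94. In form: tx ty tz twist grip; .... A call has exactly 10 rows; each row is the pose to reach, as a shift and turn from the pose commanded when the call began, along the tool's axes at that moment; what a row does not reach only later rows make up. A row lasts 1/8 s, in which the tool goes at most 62.5 mm and 10.7 degrees, less where a joint would pass 70% of its speed; a pose out of reach is approached as far as the arm can. A call with a gripper value outside its range is refused whole. The fingers move at their own pace and stop on an object; "squeeze" is the grip in N (left out, the last holds). Time passes only in rows, so rows that repeat a pose let the fingers close, or fill a call up. It gives the time, the measured TCP pose, the force and the opening at its end, in the units of the state.
- manip.read_state(): the state, without advancing time (a new reading comes with each control period).
- optics.camera(name): name is "scene" or "side" or "wrist"; returns (picture, depth): 384x512x3 uint8, red, green, blue; 384x512 float32, mm along the optical axis (not along the pixel's ray), 0 where there is no reading.
- optics.get_calibration(name): a dict with "intrinsics" (3x3 intrinsics, pixels), "dist_coeffs" ([k1, k2, p1, p2, k3] as OpenCV has them; the pictures are not rectified), "R" (3x3) and "t" (3): a world point X has camera coordinates R X + t; the wrist camera has in their place "hand_eye" (4x4, takes a point from camera to tool coordinates, whose origin is the TCP and whose axes are the flange's). Camera axes: x right, y down, z forward; pixel columns grow to the right and rows downward; lengths in mm; the calibration is good to about 2 mm. A picture is of the moment at which its call begins: read the wrist's pose just before it. get_calibration takes no time and is no camera call.
- workorder.sign_off(): hands the job in, once; it reports no verdict.
The state is a dict: "clock": time; "joints": joint angles; "qd": joint speeds; "effort": joint torques, N m; "eef_pos": TCP position; "eef_rot": TCP orientation; "wrist_force": force on the tool from outside, world axes, zero at the start; "moment": the same for the moment, N m; "finger_gap": finger opening in mm.
Only numpy, scipy, OpenCV 4.12 (cv2) and the standard library are available. Lean on these libraries where they do the work, as an engineer would, in place of code of your own. Each camera call takes 0.05 s, during which the arm holds its last target.

### The job

Press the push button of the filter-basket dispenser fully down with one fingertip, and with the other finger stop the steel basket that springs out down the sloping chute, before it slides off the low end. Do not pinch or lift the basket, and leave the things standing around alone. Finish while holding: one finger still keeping the button down, the other still stopping the basket in the chute.

Things in the scene. Friction and masses are not known exactly. Their poses are not given: they have to be found in the camera images.
- chute: Fixed open chute (white floor, steel sides) sloping 10 degrees down along its x; z is square to its floor. Origin: on the floor's centreline under the waiting basket's middle. Slick floor from x = -60 mm to an open low end at 130 mm; 62 mm wide inside; walls 4 mm thick, 12 mm high. A spring plate at the high end pushes the basket (1.3 N, 20 mm stroke); a strap over x = -25 to -11 mm tops out at z = 35 mm.
- basket: Steel coffee filter basket, open round cup 58 mm across, 26 mm high, 150 g or so, waiting at the chute's high end behind a 5 mm catch pin. Origin: centre of its underside, z its axis. With the button about 5 mm down the pin sinks and the basket shoots off along chute +x at 0.3 to 0.5 m/s and slides off the low end unless something blocks it.
- release_top (a point): Centre of the flat top of the push button, a black round cap 27 mm across beside the chute, 54 mm from its centreline (chute -y side). Top 62 mm above the counter, 19 mm above the chute floor at stop_point. Pressed straight down 9 mm to its stop: 1.8 N to start, 4.5 N at the bottom; springs back up, with the pin, when let go.
- release (a joint): Travel of the push button, m: 0 up, 0.009 fully down.
- stop_point (a point): Point on the chute floor's centreline 72 mm down the slope from the chute's origin, 43 mm above the counter, 58 mm from the button's centre seen from above: a good place for the finger that stops the basket. With the button fully down, a fingertip level with its top is 10 mm above the floor here, well below the basket's 26 mm rim.
- cup: White espresso cup with a handle, 66 mm across, 60 mm high; bystander. Origin: centre of its underside.
- tamper: Dark steel coffee tamper standing on its 58 mm foot, 90 mm high; bystander. Origin: centre of its underside.
- sugar_jar: Closed glass sugar jar, 60 mm across, 85 mm high; bystander. Origin: centre of its underside.
- milk_pot: Open steel milk pot, 72 mm across, 85 mm high; bystander. Origin: centre of its underside.
There are look-alikes about, which are no part of the job. There is more than one size of the basket; the job needs the smaller.

How it is judged:
By the outcome, as a careful person would: the job done as asked, in the order asked, and still so for the second after the job is handed in, while the arm keeps its last pose, push and grip.
It also fails if it takes over 29 s, if anything falls off the work surface, if the arm or the gripper's body presses on something with over 40 N, if the wrist force passes 120 N, or if a joint passes its speed limit or range.

## Working session

There is one attempt and no reset: what is moved stays moved. The work goes in short steps, Python scripts to look and compute and a tool call to move; the robot and the scene stay as the last step left them, time stands still between calls to the robot, and variables do not carry over. Pictures are saved under pics/ and viewed, and the job is handed in when it is done.

Besides the shell and the picture viewer there is one more tool, called after "Call:" by a JSON object that holds its "method" and its "body", one argument or row to a line. jog_arm: Moves the arm, as the interface text tells. Its arguments: {"type":"object","properties":{"deltas":{"type":"string"},"squeeze":{"type":"number"}},"required":["deltas"]}

```bash
mkdir -p pics
python3 - <<'E'
from cell import manip, optics
import cv2,numpy as np
s=manip.read_state();print(s['clock'],s['eef_pos'],s['eef_rot'],s['wrist_force'],s['finger_gap'],manip.tcp_to_tips)
for n in ['scene','side','wrist']:
    p,d=optics.camera(n)
    cv2.imwrite(f'pics/{n}0.png',p[:,:,::-1]);np.savez(f'{n}0.npz',p=p,d=d)
    c=optics.get_calibration(n);print(n,{k:np.round(v,3).tolist() for k,v in c.items()})
E
```

```text
0.0 [5.49748042e+02 3.94255873e-03 2.18888779e+02] [-3.14041943e+00 -6.66469422e-05  1.57075824e+00] [-0.18613606 -0.524177   -0.99356339] 94.04856276090486 14.0
scene {'intrinsics': [[372.328, 0.0, 258.89], [0.0, 372.328, 192.228], [0.0, 0.0, 1.0]], 'dist_coeffs': [-0.014, 0.0, 0.0, 0.0, 0.0], 'R': [[-0.59, 0.807, 0.024], [0.411, 0.326, -0.851], [-0.695, -0.492, -0.524]], 't': [362.31, -170.018, 1220.697]}
side {'intrinsics': [[467.316, 0.0, 253.73], [0.0, 467.316, 183.098], [0.0, 0.0, 1.0]], 'dist_coeffs': [-0.143, 0.0, 0.0, 0.0, 0.0], 'R': [[0.811, -0.584, 0.007], [-0.359, -0.507, -0.784], [0.461, 0.633, -0.621]], 't': [-489.541, 242.184, 782.724]}
wrist {'intrinsics': [[305.827, 0.0, 253.018], [0.0, 305.827, 199.168], [0.0, 0.0, 1.0]], 'dist_coeffs': [0.003, 0.0, 0.0, 0.0, 0.0], 'hand_eye': [[0.0, -0.967, -0.257, 74.813], [1.0, 0.0, 0.001, -0.241], [-0.001, -0.257, 0.967, -166.357], [0.0, 0.0, 0.0, 1.0]]}
```

View pics/scene0.png

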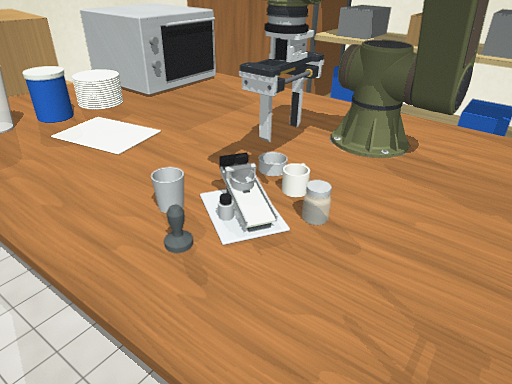

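View pics/side0.png

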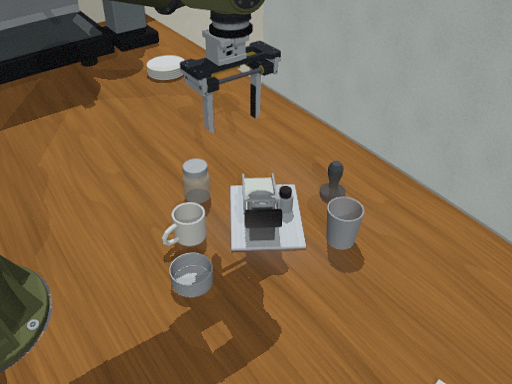

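View pics/wrist0.png

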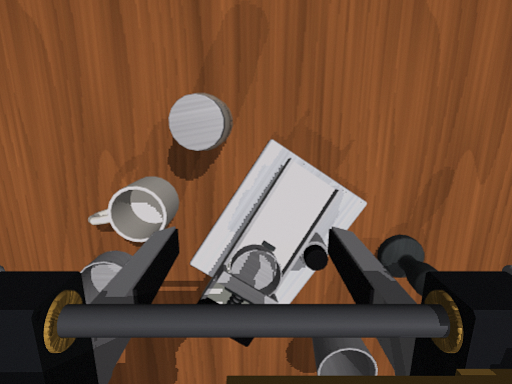

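Run:
```python
import cv2,numpy as np
p=np.load('wrist0.npz')['p'][:,:,::-1];cv2.imwrite('pics/wcrop.png',cv2.resize(p[130:330,180:380],None,fx=3,fy=3,interpolation=cv2.INTER_CUBIC))
a=np.load('scene0.npz')['p'][:,:,::-1][140:250,140:340]
b=np.load('side0.npz')['p'][:,:,::-1][150:300,150:370]
a=cv2.resize(a,(780,429));cv2.imwrite('pics/scrop.png',a)
cv2.imwrite('pics/sidecrop.png',cv2.resize(b,None,fx=3.5,fy=3.5))
```

```text
(no output)
```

View pics/wcrop.png

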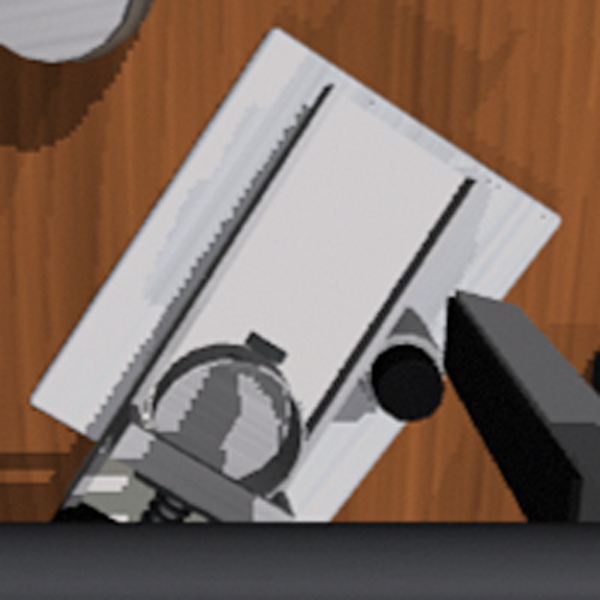

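View pics/scrop.png

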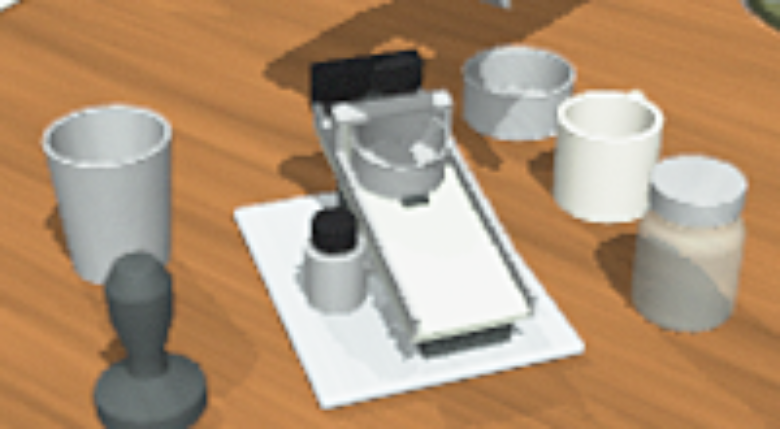

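View pics/sidecrop.png

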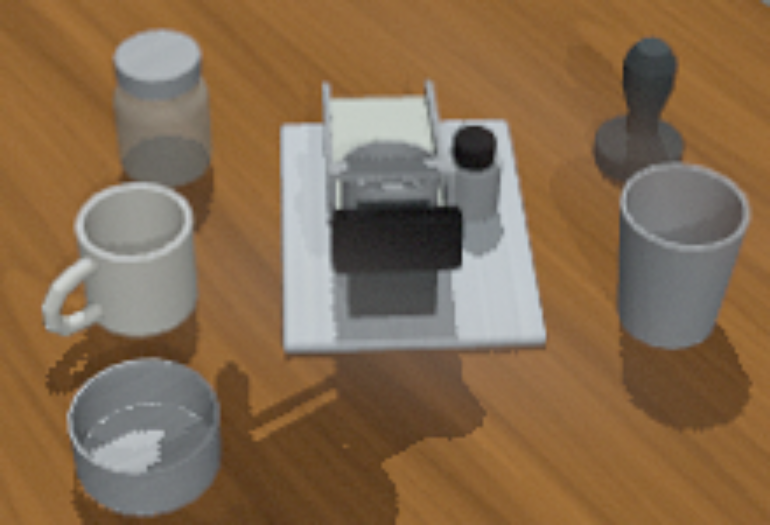

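```bash
cat > h.py <<'E'
import numpy as np,cv2
from cell import optics
from scipy.spatial.transform import Rotation as Rn
def pose(n,eef=None,rot=None):
    c=optics.get_calibration(n);K=np.array(c['intrinsics']);D=np.array(c['dist_coeffs'])
    if n=='wrist':
        T=np.eye(4);T[:3,:3]=Rn.from_euler('xyz',rot).as_matrix();T[:3,3]=eef
        W=T@np.array(c['hand_eye'])
    else:
        W=np.eye(4);R=np.array(c['R']);W[:3,:3]=R.T;W[:3,3]=-R.T@np.array(c['t'])
    return K,D,W
def rays(uv,P):
    K,D,W=P;u=cv2.undistortPoints(np.array(uv,float).reshape(-1,1,2),K,D)[:,0]
    return W[:3,3],np.c_[u,np.ones(len(u))]@W[:3,:3].T
def onz(uv,P,z):
    o,d=rays(uv,P);return o+d*((z-o[2])/d[:,2])[:,None]
def withdepth(uv,dep,P):
    o,d=rays(uv,P);return o+d*np.array(dep)[:,None]
E
cat > m.py <<'E'
from h import *
eef=[549.75,0,218.89];rot=[-3.14042,-6.7e-5,1.570758]
P={n:pose(n,eef,rot) for n in ['wrist','scene','side']}
z=np.load('wrist0.npz');p,d=z['p'],z['d']
# button: black blob
for n,(r0,r1,c0,c1) in dict(wrist=(235,275,300,329),scene=(190,205,217,236),side=(184,200,277,295)).items():
    z2=np.load(n+'0.npz');q,e=z2['p'],z2['d']
    m=np.zeros(q.shape[:2],np.uint8);m[r0:r1,c0:c1]=(q[r0:r1,c0:c1].max(2)<45)
    k,l,st,ce=cv2.connectedComponentsWithStats(m);i=1+np.argmax(st[1:,4]);print(n,st[i],ce[i])
    v,u=np.nonzero((l==i)&(e>0));X=withdepth(np.c_[u,v],e[v,u],P[n])
    t=X[X[:,2]>X[:,2].max()-4];print(' top z',X[:,2].min(),X[:,2].max(),'top centre',t.mean(0),(t.min(0)+t.max(0))/2,np.ptp(t,axis=0))
# floor
hsv=cv2.cvtColor(p,cv2.COLOR_RGB2HSV)
m=((p.min(2)>185)&(d>0)).astype(np.uint8)
m[:150]=0;m[280:]=0;m[:,:230]=0;m[:,345:]=0
v,u=np.nonzero(m);X=withdepth(np.c_[u,v],d[v,u],P['wrist'])
s=(X[:,2]>28)&(X[:,2]<62);X=X[s];print(len(X),X.min(0),X.max(0))
for _ in range(4):
    A=np.c_[X[:,:2],np.ones(len(X))];a=np.linalg.lstsq(A,X[:,2],rcond=None)[0];r=A@a-X[:,2];X=X[abs(r)<2]
print('slope',np.degrees(np.arctan(np.hypot(a[0],a[1]))),'downhill yaw deg',np.degrees(np.arctan2(-a[1],-a[0])),r.std(),len(X))
print(cv2.minAreaRect(X[:,:2].astype(np.float32)))
mm=np.zeros_like(m);uv=np.c_[u,v][s]
mm[uv[:,1],uv[:,0]]=255
cv2.imwrite('pics/floor.png',cv2.resize(mm[130:330,180:380],None,fx=3,fy=3))
np.save('floor.npy',X);print(a)
E
python3 m.py
```

```text
wrist [304 245  24  25 468] [315.21794872 257.01923077]
 top z 46.92884911027534 65.46780714833892 top centre [622.47021978 -82.32134334  63.18337018] [622.45380043 -82.55945646  63.47642886] [24.23598582 24.96801728  3.98275657]
scene [220 193  11  12  75] [225.16       199.29333333]
 top z 46.070293856505714 61.11090083561635 top centre [625.12995928 -83.8102118   59.49613311] [624.75051591 -83.53148592  59.14156437] [25.62013223 26.46610483  3.93867294]
side [280 186  11  12  88] [284.88636364 192.54545455]
 top z 49.48455392963092 63.83544411039213 top centre [621.20521699 -85.28969998  61.67841765] [621.47101862 -85.39871404  61.85055252] [24.23332381 23.24458441  3.96978319]
4645 [530.82770862 -98.70321753  32.06939905] [649.88232099  30.93195318  61.48244681]
slope 9.767991677248075 downhill yaw deg 54.75567896919467 0.6532035362953043 3740
((588.0753173828125, -39.778526306152344), (120.76055145263672, 58.95125198364258), 56.707210540771484)
[-0.09934434 -0.14059855 97.22661742]
```

View pics/floor.png

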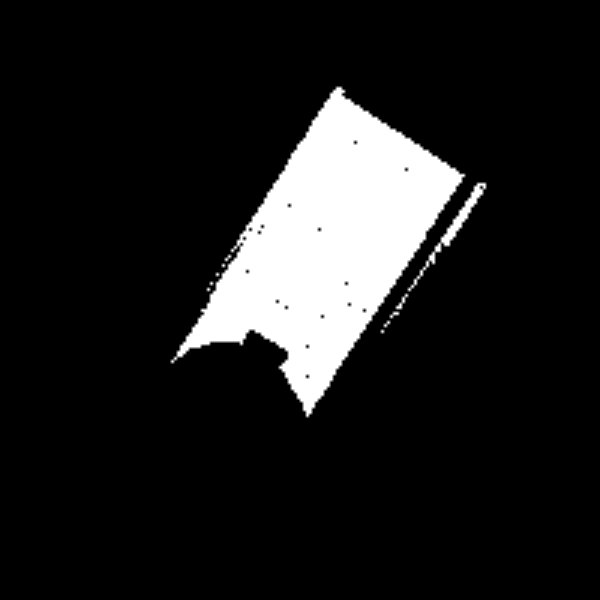

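```bash
cat >> m.py <<'E'
print('-----')
c=lambda x,y:(180+x/3-.33,130+y/3-.33)
lo=onz([c(337,90),c(466,177)],P['wrist'],32.9);print('low floor corners',lo, np.linalg.norm(lo[1]-lo[0]),lo.mean(0))
wt=onz([c(329,87),c(472,180)],P['wrist'],44.7);print('wall top ends',wt, np.linalg.norm(wt[1]-wt[0]),wt.mean(0))
X=np.load('floor.npy')
for yaw in (55,56,57,58,59):
    t=np.radians(yaw);dd=np.array([np.cos(t),np.sin(t)]);nn=np.array([-dd[1],dd[0]])
    A=X[:,:2]@dd;B=X[:,:2]@nn
    lo=[];hi=[]
    for k in np.arange(A.max()-75,A.max()-5,10):
        b=B[(A>k)&(A<k+10)];lo.append(np.percentile(b,1));hi.append(np.percentile(b,99))
    lo,hi=np.array(lo),np.array(hi)
    print(yaw,np.round(lo,1),np.round(hi,1),'A99.5',np.percentile(A,99.5))
    bt=np.array([622.7,-83.5])
    print('  button along,lat',bt@dd,bt@nn)
# basket rim ellipse in wrist etc.
E
python3 m.py | sed -n '/-----/,$p'
```

```text
-----
low floor corners [[594.45194352  28.41010506  32.9       ]
 [646.34534667  -5.83516434  32.9       ]] 62.174462333406794 [620.39864509  11.28747036  32.9       ]
wall top ends [[589.94972427  31.07620476  44.7       ]
 [645.47294695  -4.30508595  44.7       ]] 65.83816514267266 [617.71133561  13.38555941  44.7       ]
55 [-533.5 -533.2 -532.6 -532.4 -532.2 -531.4 -531.3] [-476.2 -475.6 -475.5 -475.5 -474.9 -474.8 -474.4] A99.5 364.5920968085655
  button along,lat 288.76685121766565 -557.9796104140676
56 [-538.5 -538.5 -538.  -538.  -538.  -537.4 -537.5] [-481.  -480.8 -481.1 -481.1 -480.7 -480.8 -480.5] A99.5 355.6364334546773
  button along,lat 278.98478368288806 -562.9343038698319
57 [-543.4 -543.6 -543.3 -543.5 -543.6 -543.5 -543.2] [-486.  -486.1 -486.3 -486.4 -486.8 -486.2 -486.4] A99.5 346.55327028526256
  button along,lat 269.1177346804145 -567.7175220833703
58 [-548.1 -548.6 -548.4 -548.8 -549.  -549.1 -548.9] [-490.7 -490.9 -491.4 -491.7 -492.2 -491.8 -492.2] A99.5 337.36961347397624
  button along,lat 259.16870980895516 -572.3278080400792
59 [-552.8 -553.3 -553.3 -554.  -554.3 -554.5 -554.5] [-495.3 -495.6 -496.3 -497.  -497.1 -497.3 -497.8] A99.5 328.1160931332881
  button along,lat 249.14073963786433 -576.763757402195
```

Candidates: 
- **Basket:** the one in the chute at wrist (255,267). The look-alike is the larger loose basket at wrist (105,272), scene (273,163).
- **Button:** the black cap at wrist (315,257), scene (225,199), side (285,192). Its look-alikes are the tamper knob at wrist (425,265) and the black plate at the chute's high end, side (263,217).

The crops confirm the cap beside the chute. Its top is at z≈62 and it is 53 mm off the centreline (54 given), with the chute's yaw at about 57°. The stop point comes out at about (589,-37).

Next I move above the midpoint, turned so the fingers line up with the button and the stop point.

Call:
{"method": "jog_arm", "body": {
  "deltas": "-10 10 0 0.16 46; -20 20 0 0.32 46; -30 30 0 0.48 46; -45 45 20 0.64 46; -60 56 40 0.8 46; -60 56 60 0.947 46; -60 56 80 0.947 46; -60 56 100 0.947 46; -60 56 100 0.947 46; -60 56 100 0.947 46"
}}

```text
clock: 1.4
eef_pos: [606.3, -60.0, 120.2]
eef_rot: [3.141, -0.001, 0.624]
wrist_force: [-0.4, 0.7, 0.2]
finger_gap: 45.9
```

Run:
```python
from h import *
from cell import manip
s=manip.read_state();print(s['clock'],s['eef_pos'],s['eef_rot'],s['wrist_force'],s['finger_gap'])
np.savez('st1.npz',e=s['eef_pos'],r=s['eef_rot'])
for n in ['wrist','side','scene']:
    p,d=optics.camera(n);np.savez(n+'1.npz',p=p,d=d)
    q=p[:,:,::-1]
    if n=='side': q=cv2.resize(q[90:290,180:380],None,fx=3,fy=3)
    if n=='scene': q=cv2.resize(q[90:270,140:340],None,fx=3,fy=3)
    cv2.imwrite(f'pics/{n}1.png',q)
```

```text
1.4 [606.2900673  -60.02084233 120.24503693] [ 3.14102680e+00 -5.58768183e-04  6.23832280e-01] [-0.36723788  0.65491809  0.24176493] 45.91759657371829
```

View pics/wrist1.png

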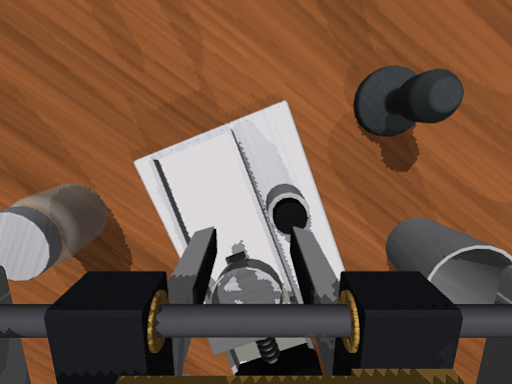

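View pics/side1.png

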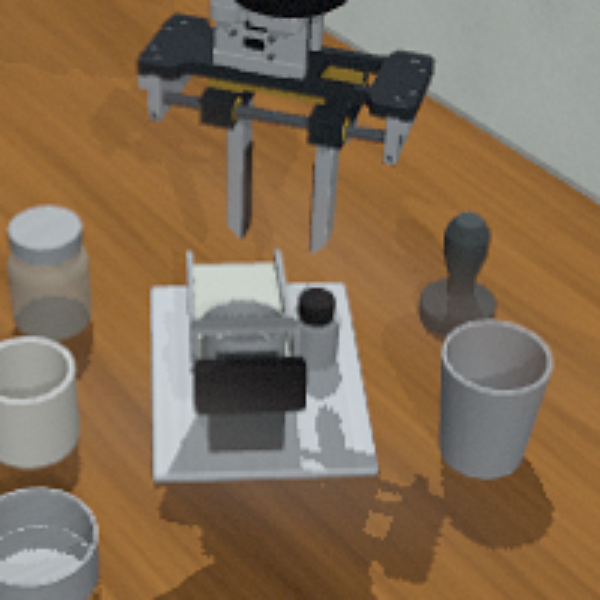

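View pics/scene1.png

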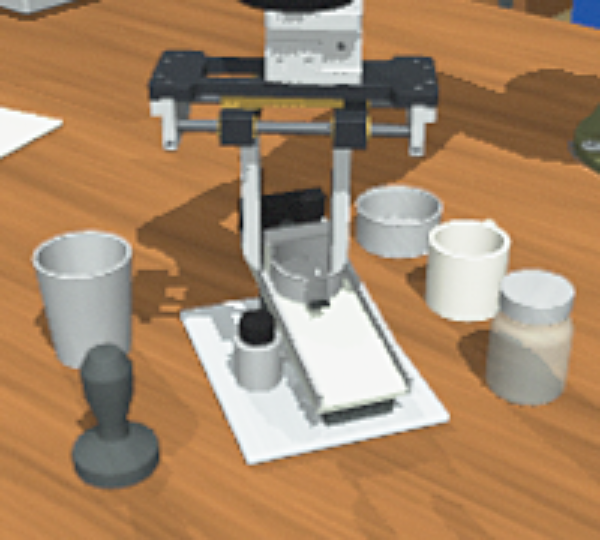

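```bash
cat > m1.py <<'E'
from h import *
s=np.load('st1.npz');P={n:pose(n,s['e'],s['r']) for n in ['wrist','scene','side']}
R=Rn.from_euler('xyz',s['r']).as_matrix()
tool=lambda X:(X-s['e'])@R
# button blobs
pts=[]
for n,(r0,r1,c0,c1) in dict(wrist=(194,240,268,310),scene=(190,207,217,234),side=(184,200,277,295)).items():
    z=np.load(n+'1.npz');q,e=z['p'],z['d']
    m=np.zeros(q.shape[:2],np.uint8);m[r0:r1,c0:c1]=q[r0:r1,c0:c1].max(2)<45
    k,l,st,ce=cv2.connectedComponentsWithStats(m);i=1+np.argmax(st[1:,4])
    v,u=np.nonzero((l==i)&(e>0));X=withdepth(np.c_[u,v],e[v,u],P[n])
    t=X[X[:,2]>np.percentile(X[:,2],95)-3]
    print(n,st[i],'z95',np.percentile(X[:,2],95),'c',(np.percentile(t,2,axis=0)+np.percentile(t,98,axis=0))/2,t.mean(0),'tool',tool(t.mean(0)),'blob',ce[i], onz([ce[i]],P[n],58))
# predicted tips / stop in the pictures
S=np.array([589,-36.8,43.]);B=np.array([622.7,-83.6,62.])
tips=[s['e']+R@np.array([0,y,14]) for y in(-29.2,29.2)];edges=[s['e']+R@np.array([x,y,14]) for y in(-23,23,-35.5,35.5) for x in(-8,8)]
for n in P:
    K,D,W=P[n];Rc=W[:3,:3].T;tc=-Rc@W[:3,3]
    pr=lambda X:cv2.projectPoints(np.array(X,float),Rc,tc,K,D)[0][:,0].round(1)
    print(n,'tips',pr(tips).tolist(),'S,B',pr([S,B]).tolist())
    img=np.load(n+'1.npz')['p'][:,:,::-1].copy()
    img=cv2.resize(img,None,fx=4,fy=4,interpolation=cv2.INTER_CUBIC)
    for pp,cc in [(pr(tips),(0,0,255)),(pr(edges),(0,255,255)),(pr([S,B]),(0,255,0))]:
        for a in pp: cv2.circle(img,(int(a[0]*4+2),int(a[1]*4+2)),3,cc,-1)
    cx,cy=pr([(S+B)/2+[0,0,25]])[0];x0=int(cx*4-300);y0=int(cy*4-250);cv2.imwrite(f'pics/{n}1m.png',img[max(y0,0):y0+500,max(0,x0):x0+600])
E
python3 m1.py
```

```text
wrist [273 198  34  42 955] z95 64.77794281244682 c [623.06125798 -82.51947286  89.18701477] [623.52247798 -81.76490232  66.05095969] tool [ 1.25454117 27.68411519 54.21046046] blob [289.09424084 215.63141361] [[623.09552408 -82.38693852  58.        ]]
scene [220 193  11  12  76] z95 60.7316318483431 c [624.18414671 -83.33741909  59.35911563] [624.06189475 -83.81278429  59.65780735] tool [ 0.49251431 29.65775259 60.60430581] blob [225.28947368 199.42105263] [[631.63656138 -77.33132173  58.        ]]
side [280 186  11  12  84] z95 63.471302646507674 c [621.52884235 -86.42199938  62.51253423] [620.52641098 -86.03706864  62.14029613] tool [-3.67497392 29.39923723 58.11934131] blob [284.9047619  192.66666667] [[618.87226248 -89.15090075  58.        ]]
wrist tips [[207.5, 239.9], [299.8, 239.9]] S,B [[218.6, 211.3], [290.6, 218.5]]
scene tips [[253.1, 177.8], [225.0, 177.1]] S,B [[252.5, 203.2], [225.7, 195.1]]
side tips [[258.8, 166.7], [286.1, 172.2]] S,B [[258.5, 190.5], [284.8, 189.1]]
```

```bash
python3 -c "
import cv2,numpy as np
a=[cv2.imread(f'pics/{n}1m.png') for n in('wrist','side','scene')]
h=np.hstack([cv2.resize(x,(400,333)) for x in a[1:]]);cv2.imwrite('pics/two1.png',h)"
```

```text
(no output)
```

View pics/wrist1m.png

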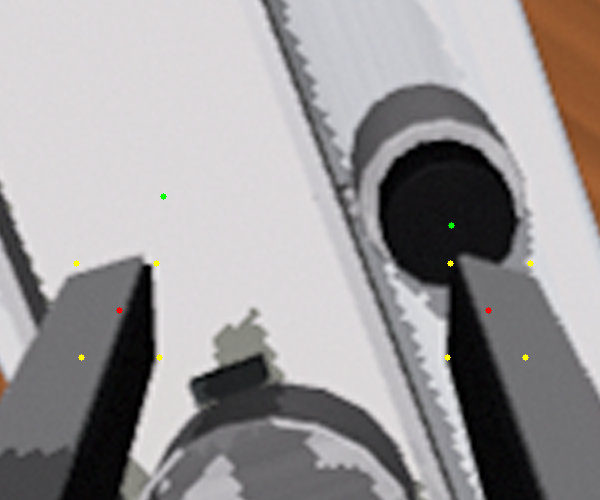

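View pics/two1.png

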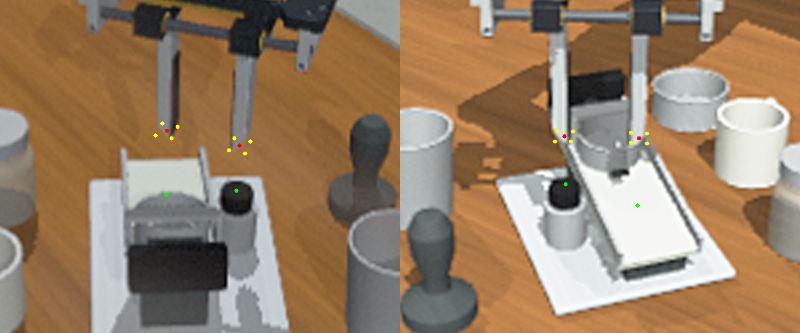

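The projected tips match the fingers, and the button centre agrees to about 1 mm in the wrist view. I'll go down to just above the button and look once more.

Call:
{"method": "jog_arm", "body": {
  "deltas": "0 0 6 0 46; 0 0 12 0 46; 0 0 18 0 46; 0 0 24 0 46; 0 0 30 0 46; 0 0 35 0 46; 0 0 38 0 46; 0 0 38 0 46; 0 0 38 0 46; 0 0 38 0 46"
}}

```text
clock: 2.8
eef_pos: [606.1, -60.0, 81.7]
eef_rot: [3.141, -0.0, 0.624]
wrist_force: [0.4, -0.7, -0.6]
finger_gap: 46.0
```

Run:
```python
from h import *
from cell import manip
s=manip.read_state();print(s['clock'],s['eef_pos'],s['eef_rot'],s['wrist_force'],s['finger_gap'])
o=[]
for n,(r,c) in dict(wrist=(140,180),side=(130,200),scene=(130,170)).items():
    p,d=optics.camera(n);np.savez(n+'2.npz',p=p,d=d)
    o.append(cv2.resize(p[r:r+100,c:c+130,::-1],(390,300),interpolation=cv2.INTER_CUBIC) if n!='wrist' else cv2.resize(p[r:r+140,c:c+182,::-1],(390,300)))
cv2.imwrite('pics/near.png',np.vstack([np.hstack(o[:2]),np.hstack([o[2],o[2]*0])]))
```

```text
2.8 [606.09851361 -60.01380137  81.65693988] [ 3.14133788e+00 -2.60283608e-04  6.23776006e-01] [ 0.36813286 -0.70911338 -0.58917841] 46.01521754147954
```

View pics/near.png

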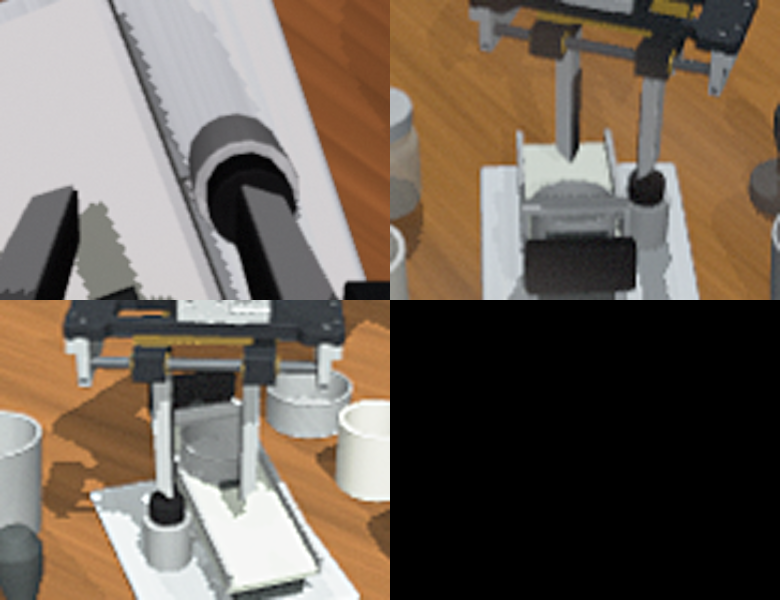

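The button finger is over the cap and the stop finger is over the chute's centreline at the stop point. The wrist view puts the button finger slightly outboard, so I'll close to 44 mm and then press.

Call:
{"method": "jog_arm", "body": {
  "deltas": "0 0 0 0 44; 0 0 2 0 44; 0 0 4 0 44; 0 0 6 0 44; 0 0 8 0 44; 0 0 10 0 44; 0 0 13 0 44; 0 0 15 0 44; 0 0 15.5 0 44; 0 0 15.5 0 44"
}}

```text
clock: 4.2
eef_pos: [606.3, -60.1, 66.9]
eef_rot: [3.141, -0.001, 0.624]
wrist_force: [-5.0, 0.8, 12.1]
finger_gap: 43.7
```

Run:
```python
from h import *
from cell import manip
s=manip.read_state();print(s['clock'],s['eef_pos'],s['eef_rot'],s['wrist_force'],s['moment'],s['finger_gap'])
o=[]
for n,(r,c) in dict(wrist=(140,180),side=(130,200),scene=(130,170)).items():
    p,d=optics.camera(n);np.savez(n+'3.npz',p=p,d=d)
    o.append(cv2.resize(p[r:r+100,c:c+130,::-1],(390,300),interpolation=cv2.INTER_CUBIC) if n!='wrist' else cv2.resize(p[r:r+140,c:c+182,::-1],(390,300)))
    if n=='wrist':o.append(cv2.resize(p[:,:,::-1],(390,300)))
cv2.imwrite('pics/press.png',np.vstack([np.hstack(o[:2]),np.hstack(o[2:])]))
```

```text
4.2 [606.25131031 -60.0738227   66.90678097] [ 3.14084744e+00 -5.89238492e-04  6.23772872e-01] [-4.96447305  0.84470078 12.10182837] [-0.08514779  0.92604654 -0.07025435] 43.652576956687916
```

View pics/press.png

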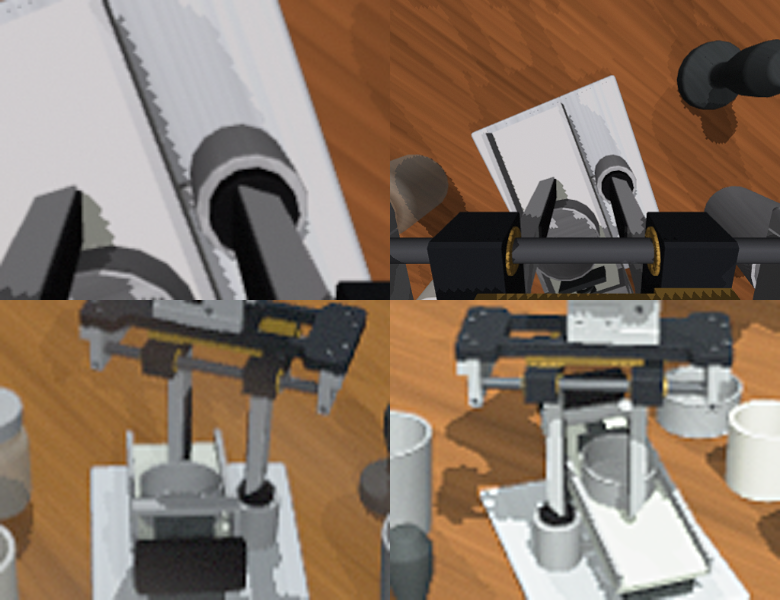

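Call:
{"method": "jog_arm", "body": {
  "deltas": "0 0 0 0 44; 0 0 0 0 44; 0 0 0 0 44; 0 0 0 0 44; 0 0 0 0 44; 0 0 0 0 44; 0 0 0 0 44; 0 0 0 0 44; 0 0 0 0 44; 0 0 0 0 44"
}}

```text
clock: 5.6
eef_pos: [606.3, -60.1, 66.9]
eef_rot: [3.141, -0.001, 0.624]
wrist_force: [-5.7, 0.3, 11.5]
finger_gap: 43.9
```

Run:
```python
from h import *
from cell import manip
s=manip.read_state();print(s['clock'],s['eef_pos'],s['wrist_force'],s['finger_gap'])
P=pose('scene')
p,d=optics.camera('scene');q=np.load('scene3.npz')['p']
print('diff',np.abs(p.astype(int)-q)[130:240,170:300].max(), (np.abs(p.astype(int)-q)[130:240,170:300].max(2)>40).sum())
cv2.imwrite('pics/hold.png',cv2.resize(p[130:230,170:300,::-1],(780,600),interpolation=cv2.INTER_CUBIC))
z=np.load('wrist3.npz');P=pose('wrist',s['eef_pos'],[3.1408,-6e-4,.62377])
pw,dw=z['p'],z['d']
m=np.zeros(dw.shape,np.uint8);m[198:236,270:325]=pw[198:236,270:325].max(2)<40
v,u=np.nonzero(m*(dw>0));X=withdepth(np.c_[u,v],dw[v,u],P);X=X[X[:,2]<62];print('cap z pct',np.percentile(X[:,2],[5,25,50,75,90]))
```

```text
5.6 [606.2537631  -60.06038766  66.91138548] [-5.72067548  0.31359194 11.47400348] 43.87549894207509
diff 16 0
cap z pct [48.38118279 51.93516638 53.52622059 54.12628433 54.82130369]
```

View pics/hold.png

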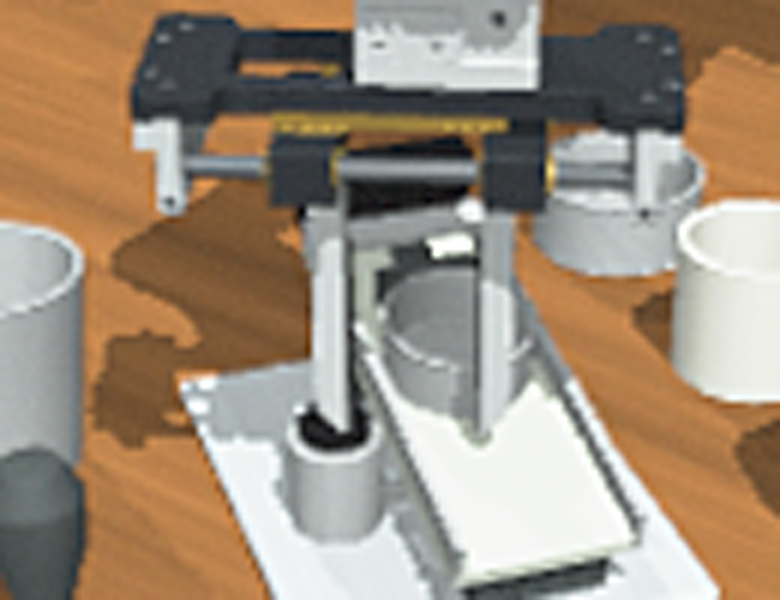

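```bash
python3 -c "
from cell import workorder
print(workorder.sign_off())"
```

```text
the job is handed in; nothing more can be done
None
```

The button is pressed and held with one fingertip, the basket is stopped in the chute against the other finger, and I handed the job in at about 5.6 s.

- **Method:** I located the button cap and chute in the wrist view and cross-checked the cap in the other two. I lined the fingers up along the button-to-stop-point line and pressed straight down.
- **Button:** The cap top measures about 53–54 mm high, against 53 mm expected when fully down. The upward force is 11–12 N, well over the 4.5 N needed at the bottom.
- **Basket:** It rests on the stop finger inside the chute. Two pictures 1.25 s apart show no movement.
- **Bystanders:** The things standing around were left alone.

**Disagreements:**
- The views differ by about 2–3 mm on where the button's centre is, so the finger may be slightly off-centre on the cap.
- There is a steady sideways force of about 5 N in -x. I put it down to friction on the cap but did not trace it.

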